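# Gauge a clock pillar in the bench caliper

### The arm

A 7-joint arm with a two-finger parallel gripper is mounted at the origin on the work surface. World frame = base frame: x ahead of the robot, y to its left, z up, the work surface at z = 0. Lengths are in m, angles in rad, forces in N, time in s.
With the tool pointing down it reaches from about 0.4 to 0.85 m from the base axis. Payload 4.5 kg.
Tool frame: the origin (TCP) lies at the very end of the fingers, on their centre line; the grasp point (between the pads) lies 19 mm behind it (robot.hold_point_z is the z of the grasp point in the tool frame, in m); z points along the fingers, y is the line along which they close (so a half turn about z gives the same grasp; the last joint's range is limited). The gripper opens to 88 mm and grips with 3 to 60 N. Pads are 18 mm wide; open, the fingers measure 123 mm over their backs; the gripper's body (75 mm by 187 mm) begins 45 mm behind the grasp point.
Start: joints at [0.034, 0.689, -0.195, 1.565, 0.157, 0.902, -0.215], TCP at [0.625, 0, 0.239] pointing down, gripper open.
Joint ranges: [-3.01, 3.01], [-0.46, 2.08], [-1.47, 1.51], [0.13, 2.56], [-1, 4.14], [0.04, 2.09], [-2.66, 2.66]. Speed limits (rad/s): [2.57, 2.57, 3.14, 3.14, 3.14, 3.14, 3.14].

### API

Orientations are given as [roll, pitch, yaw] about the fixed x, y, z axes, in that order (R = Rz(yaw) Ry(pitch) Rx(roll)).
In Python, from rig import sensors, camera, robot gives the robot as it stands.
- The arm moves only by the tool play_rows, never from a script. Its arguments are lists of equal length, an entry for each row: "claw": the closure, from 0 (fully open) to 1 (shut); "delta_pos": the shift along the tool's x, y, z in mm, a list of three; "angular": the turn, a rotation vector about the tool's x, y, z in rad, a list of three. A call has exactly 5 rows; each row is the pose to reach, as a shift and turn from the pose commanded when the call began, along the tool's axes at that moment; what a row does not reach only later rows make up. A row lasts 1/8 s, in which the tool goes at most 62.5 mm and 10.7 degrees, less where a joint would pass 70% of its speed; a pose out of reach is approached as far as the arm can. A call with a gripper value outside its range is refused whole. The fingers move at their own pace and stop on an object; "force" is the grip in N (left out, the last holds). Time passes only in rows, so rows that repeat a pose let the fingers close, or fill a call up. It gives the time, the measured TCP pose, the force, the opening and the grip force at its end, in the units of the state.
- sensors.read_state(): the state, without advancing time (a new reading comes with each control period).
- camera(name): name is "scene" or "side" or "wrist"; returns a dict with "color" (420x560x3 uint8, red, green, blue), "K" (3x3 intrinsics, pixels), "dist_coeffs" ([k1, k2, p1, p2, k3] as OpenCV has them; the pictures are not rectified), "extrinsics" (4x4, takes a point from camera to world coordinates); the wrist camera has in their place "tool_from_camera" (4x4, takes a point from camera to tool coordinates, whose origin is the TCP and whose axes are the flange's). Camera axes: x right, y down, z forward; pixel columns grow to the right and rows downward; lengths in m; the calibration is good to about 2 mm. A picture is of the moment at which its call begins: read the wrist's pose just before it. There is no depth.
- robot.job_done(): hands the job in; it is judged then, once.
The state is a dict: "t": time; "joints": joint angles; "joint_velocities": joint speeds; "joint_torque": joint torques, N m; "ee_pos": TCP position; "tool_rot": TCP orientation; "ft_force": force on the tool from outside, world axes, zero at the start; "moment": the same for the moment, N m; "grip_width": finger opening in m; "gripper_force": force on a finger pad.
Only numpy, scipy, OpenCV 4.12 (cv2) and the standard library are available. Lean on these libraries where they do the work, as an engineer would, in place of code of your own. Each camera call takes 0.05 s, during which the arm holds its last target. There are 200 camera calls.

### The job

Measure the thickness of the tall brass pillar with the bench caliper: slide the caliper's jaw open by its thumb post, stand the pillar upright in the holder cup between the jaws and let go of it. Then gently push the thumb post so that the jaw slides shut on the pillar, until the post's spring has given by about half its travel, hold it there for about half a second, and back away, leaving the jaws shut on the upright pillar. Leave the other things on the bench as they are.

Things in the scene. Friction and masses are not known exactly. Their poses are not given: they have to be found in the camera images.
- tall_pillar: Loose turned brass pillar, 120 mm tall, the tallest of three brass parts that stand on the bench: straight round shaft 24 mm in diameter on a round foot 36 mm in diameter and 8 mm thick (a cone to 10 mm), its top 6 mm slightly chamfered. Origin at the centre of the underside of the foot, z up its axis. About 0.25 kg.
- caliper: Fixed bench caliper, grey and dark steel: flat bed 110 x 300 mm, 16 mm thick, two rails 22 mm high. Origin at the bench surface below the centre of the holder cup; z up; the jaw slides along its y axis. The bed runs from y = -85 to +215 mm. The fixed head (60 x 40 mm, 80 mm high, small display on top) is at y = -75 to -35 mm.
- cup_floor (a point): Centre of the inner floor of the round aluminium holder cup on the caliper bed, 22 mm above the bench. The cup is 52 mm inside, 60 mm outside, its rim 16 mm above its floor. The jaw blades reach over its rim from either side.
- fixed_face (a point): The fixed steel blade, 30 mm wide, 32 mm high (44 to 76 mm above the bench), reaching over the cup. The point is the centre of its measuring face, which lies 17 mm from the cup's centre towards -y of the caliper; the face looks to +y.
- moving_face (a point): The steel blade of the sliding jaw, facing the fixed one: 30 mm wide, 12 mm thick, 44 to 76 mm above the bench. The point is the centre of its measuring face; axes as the caliper's.
- jaw (a joint): Position of the sliding jaw in m: the gap between the two blade faces, 0 (shut) to 0.065 (wide open), growing as the jaw moves to the caliper's +y. It starts nearly shut, moves with about 1 N and stays where it is left.
- thumb (a joint): How far the thumb post has given against its spring in m, 0 (free) to 0.010 (bottomed), when pushed towards the caliper's -y, that is to shut the jaw. It begins to give at 3 N and bottoms at 11 N; half way is 7 N. Pushed to +y it does not give and simply pulls the jaw open.
- thumb_top (a point): Centre of the top of the thumb post, 95 mm above the bench: a dark upright block at the jaw's tail, 150 mm to +y of the moving blade's face. 36 mm wide (caliper x), 16 mm thick (caliper y), flat faces to +y and -y free from 50 to 95 mm up (wider foot below). Between it and the jaw's carriage (50 mm high) 54 mm are free above two rods (tops 39 mm up).
- short_pillar: Bystander: brass pillar of the same make but 70 mm tall. Loose; origin under its foot. Leave alone.
- spool: Bystander: brass spool 54 mm tall with two 44 mm flanges. Loose; origin at its underside. Leave alone.
- brush: Bystander: bench brush, 170 x 30 x 44 mm, lying beyond. Loose; origin at its underside. Leave alone.
- screwdriver: Bystander: screwdriver 190 mm long with a red handle. Loose. Leave alone.
- tins: Bystander: stack of flat aluminium tins, 64 mm in diameter, 34 mm high. Loose; origin at its underside. Leave alone.
- watch: Bystander: steel wristwatch laid flat, 185 mm long, 10 mm high. Loose; origin under its case. Leave alone.
Things that resemble listed ones, but are neither listed nor needed, are in the scene too. What is shaped like the tall_pillar but pink is not meant.

How it is judged:
On the way, in this order (a step that is already met when the one before it is completed fails the run):
1. the tall pillar stands upright on the floor of the holder cup, released, with the jaw still open (z of tall_pillar in the frame of cup_floor between -0.004 and 0.004 m and horizontal distance between tall_pillar and cup_floor below 0.012 m and angle between tall_pillar's own z axis and vertical below 0.08 rad and contact force between the fingers and tall_pillar below 0.1 N and contact force between jaw_c0 and tall_pillar below 1 N), for 0.2 s.
2. the two blades squeeze the pillar between them with a measuring force: moving blade over 3 N, fixed blade over 1.5 N, the fingers not on the pillar (contact force between jaw_c0 and tall_pillar above 3 N and contact force between caliper_c0 and tall_pillar above 1.5 N and contact force between the fingers and tall_pillar below 0.1 N), for 0.2 s.
At the end, for the whole second after the job is handed in: The tall pillar stands in the holder cup (foot within 4 mm of the cup floor's height, axis within 12 mm of the cup's centre, tilt under 0.08 rad), at rest, with the jaw shut on its 24 mm shaft (gap 21.5 to 26 mm) and the thumb post sprung back (within 2 mm) (z of tall_pillar in the frame of cup_floor between -0.004 and 0.004 m and horizontal distance between tall_pillar and cup_floor below 0.012 m and angle between tall_pillar's own z axis and vertical below 0.08 rad and value of joint jaw between 0.0215 and 0.026 m and value of joint thumb below 0.002 m and linear speed of tall_pillar below 0.01 m/s); the robot touches nothing.
It fails at once if a blade presses the pillar with more than 20 N (contact force between any of jaw_c0, caliper_c0 and tall_pillar above 20 N).
It fails at once if the tall pillar is knocked over (tilted more than 0.7 rad) (angle between tall_pillar's own z axis and vertical above 0.7 rad).
It fails at once if a bystander is moved by more than 25 mm (distance of any of short_pillar, spool, brush, screwdriver, tins, watch from where it was at the start of the episode above 0.025 m).
It also fails if it takes over 64 s, if anything falls off the work surface, if the arm or the gripper's body presses on something with over 40 N, if the wrist force passes 120 N, or if a joint passes its speed limit or range.

## Working session

There is one attempt and no reset: what is moved stays moved. The work goes in short steps, Python scripts to look and compute and a tool call to move; the robot and the scene stay as the last step left them, time stands still between calls to the robot, and variables do not carry over. Pictures are saved under pics/ and viewed, at most 10 in all, crops included, and the job is handed in when it is done.

Besides the shell and the picture viewer there is one more tool, called after ">>>" as name(argument=value, ...), one argument or row to a line, values as JSON. play_rows: Moves the arm, as the interface text tells. Its arguments: {"type":"object","properties":{"claw":{"type":"array","items":{"type":"number"}},"delta_pos":{"type":"array","items":{"type":"array","items":{"type":"number"}}},"angular":{"type":"array","items":{"type":"array","items":{"type":"number"}}},"force":{"type":"number"}},"required":["claw","delta_pos","angular"]}

```bash
mkdir -p pics; cat > h.py <<'E'
import numpy as np,cv2
from rig import sensors,camera,robot
from scipy.spatial.transform import Rotation as R
def T_tool():
    s=sensors.read_state(); T=np.eye(4); T[:3,:3]=R.from_euler('xyz',s['tool_rot']).as_matrix(); T[:3,3]=s['ee_pos']; return T
def shot(n,f=None):
    T=T_tool(); c=camera(n); c['T']=c['extrinsics'] if 'extrinsics' in c else T@np.array(c['tool_from_camera'])
    c['T']=np.array(c['T']); c['K']=np.array(c['K']); c['dist_coeffs']=np.array(c['dist_coeffs'],float)
    if f: cv2.imwrite('pics/'+f,c['color'][:,:,::-1]); np.savez('pics/'+f[:-4]+'.npz',**{k:c[k] for k in('color','K','T','dist_coeffs')})
    return c
def load(f): return dict(np.load('pics/'+f+'.npz'))
def ray(c,p):
    u=cv2.undistortPoints(np.array([[p]],float),c['K'],c['dist_coeffs'])[0,0]
    return c['T'][:3,3],c['T'][:3,:3]@np.array([u[0],u[1],1.])
def onz(c,p,z):
    o,d=ray(c,p); return o+d*(z-o[2])/d[2]
def tri(obs):
    A=np.zeros((3,3));b=np.zeros(3);L=[]
    for c,p in obs:
        o,d=ray(c,p);d=d/np.linalg.norm(d);P=np.eye(3)-np.outer(d,d);A+=P;b+=P@o;L.append((o,P))
    x=np.linalg.solve(A,b); return x,[np.linalg.norm(P@(x-o)) for o,P in L]
def proj(c,X):
    M=np.linalg.inv(c['T']); r,_=cv2.Rodrigues(M[:3,:3]); return cv2.projectPoints(np.array([X],float),r,M[:3,3],c['K'],c['dist_coeffs'])[0][0,0]
E
python3 - <<'E'
from h import *
for n in('scene','side','wrist'):
    c=shot(n,n+'0.png')
s=sensors.read_state();print({k:np.round(v,3) for k,v in s.items()},robot.hold_point_z)
E
```

```text
{'t': np.float64(0.15), 'joints': array([ 0.034,  0.69 , -0.195,  1.566,  0.157,  0.902, -0.215]), 'joint_velocities': array([ 0.001, -0.004, -0.001, -0.003,  0.002,  0.001,  0.001]), 'joint_torque': array([-1.0000e-03, -5.2786e+01, -1.2680e+00, -1.5359e+01, -5.2000e-02,
        4.0000e-03,  0.0000e+00]), 'ee_pos': array([ 0.625, -0.   ,  0.238]), 'tool_rot': array([-3.14 ,  0.   ,  1.571]), 'ft_force': array([0.72 , 0.403, 0.489]), 'moment': array([-0.009,  0.043,  0.016]), 'gripper_force': np.float64(0.0), 'grip_width': np.float64(0.088)} -0.0187
```

View pics/scene0.png

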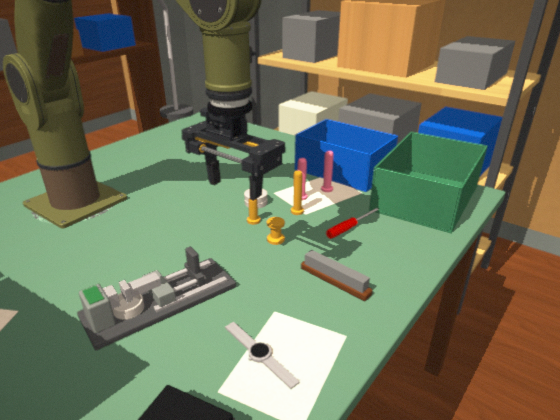

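View pics/side0.png

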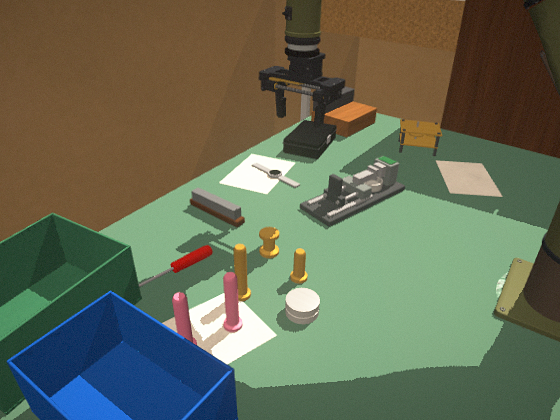

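Scene: the brass parts are at (297,192), (253,210) and the spool at (276,230). The pink lookalikes are at (302,178) and (328,172). The caliper runs from the head at (95,305) to the thumb post at (193,262). In the side view, the tall brass pillar is at (241,270), the short one at (299,265) and the spool at (269,242). The taller brass one fits the description, so I'll confirm it in an enlarged crop and measure it.

```bash
python3 - <<'E'
from h import *
a=load('scene0');b=load('side0')
def cr(c,x,y,w,h): return cv2.resize(c['color'][y:y+h,x:x+w,::-1],(400,300),interpolation=cv2.INTER_CUBIC)
im=np.vstack([np.hstack([cr(a,70,235,172,129),cr(b,290,135,132,99)]),np.hstack([cr(a,235,150,120,90),cr(b,190,220,140,105)])])
cv2.imwrite('pics/crop1.png',im)
for n,c in(('scene',a),('side',b)):
    hsv=cv2.cvtColor(c['color'],cv2.COLOR_RGB2HSV)
    m=cv2.inRange(hsv,(12,150,90),(28,255,255))
    k,l,st,ce=cv2.connectedComponentsWithStats(m)
    print(n,c['T'][:3,3].round(3))
    for i in range(1,k):
        if 60<st[i,4]<1500:
            x,y,w,h,A=st[i]; print(st[i],ce[i].round(1))
            if w<h/1.5:
                ys,xs=np.where(l==i)
                for r in range(y,y+h,3): q=xs[ys==r]; print((r,q.min(),q.max()),end=' ')
                print()
E
```

```text
scene [ 1.146 -0.545  0.633]
[110   0   9  14  71] [114.3   6.1]
(0, np.int64(110), np.int64(116)) (3, np.int64(110), np.int64(117)) (6, np.int64(111), np.int64(117)) (9, np.int64(112), np.int64(117)) (12, np.int64(112), np.int64(118)) 
[ 72  29  11  28 173] [76.5 45.1]
(29, np.int64(74), np.int64(75)) (32, np.int64(75), np.int64(77)) (35, np.int64(75), np.int64(77)) (38, np.int64(74), np.int64(78)) (41, np.int64(74), np.int64(79)) (44, np.int64(73), np.int64(79)) (47, np.int64(73), np.int64(80)) (50, np.int64(73), np.int64(81)) (53, np.int64(72), np.int64(82)) (56, np.int64(74), np.int64(74)) 
[117  54  24  67 325] [128.6  84.7]
(54, np.int64(124), np.int64(124)) (57, np.int64(119), np.int64(126)) (60, np.int64(120), np.int64(126)) (63, np.int64(121), np.int64(127)) (66, np.int64(122), np.int64(128)) (69, np.int64(121), np.int64(128)) (72, np.int64(122), np.int64(129)) (75, np.int64(123), np.int64(130)) (78, np.int64(121), np.int64(130)) (81, np.int64(124), np.int64(131)) (84, np.int64(125), np.int64(131)) (87, np.int64(125), np.int64(132)) (90, np.int64(126), np.int64(132)) (93, np
[... 4362 characters left out ...]
 np.int64(246)) (283, np.int64(238), np.int64(246)) (286, np.int64(238), np.int64(246)) (289, np.int64(238), np.int64(249)) (292, np.int64(239), np.int64(250)) (295, np.int64(238), np.int64(249)) (298, np.int64(239), np.int64(247)) 
[291 249  16  34 382] [298.8 266.9]
(249, np.int64(297), np.int64(301)) (252, np.int64(295), np.int64(304)) (255, np.int64(295), np.int64(304)) (258, np.int64(295), np.int64(304)) (261, np.int64(294), np.int64(304)) (264, np.int64(294), np.int64(304)) (267, np.int64(294), np.int64(304)) (270, np.int64(294), np.int64(304)) (273, np.int64(291), np.int64(306)) (276, np.int64(291), np.int64(306)) (279, np.int64(291), np.int64(306)) (282, np.int64(296), np.int64(302))
```

View pics/crop1.png

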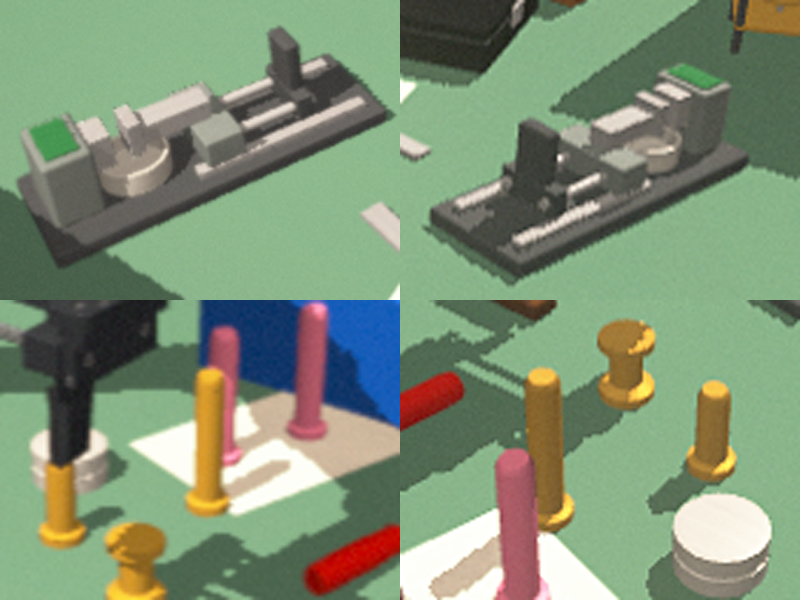

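View pics/wrist0.png

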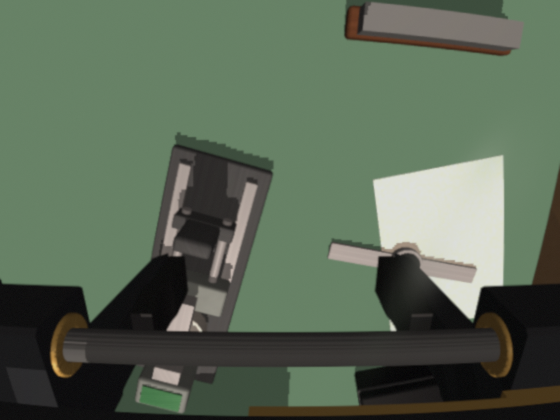

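Only the brass part at scene (297,192) / side (241,270) is clearly the tallest brass one; the pink ones are excluded. The wrist view shows the caliper with its tail corners at (175,147) and (271,172), and the display at (160,398).

```bash
python3 - <<'E'
from h import *
a=load('scene0');b=load('side0');w=load('wrist0')
P=lambda *v:print(*[np.round(x,4) for x in v])
P('top',*tri([(a,(297.7,173)),(b,(239.7,248))]));P('foot',*tri([(a,(296.6,210.5)),(b,(244.3,293.5))]))
for c,p in((a,(296.6,210.5)),(b,(244.3,293.5))): P(onz(c,p,.005))
for c,p in((a,(297.7,173)),(b,(239.7,248))): P(onz(c,p,.12))
A=lambda x,y:(70+x/2.3256,235+y/2.3256); B=lambda x,y:(290+(x-400)/3.0303,135+y/3.0303)
P('bed tail corners wrist',onz(w,(175,147),.016),onz(w,(271,172),.016),'edge',onz(w,(213,370),.016))
P('scene corner',onz(a,A(392,112),.016),onz(a,A(325,55),.016),onz(a,A(62,252),.016))
P('side corner',onz(b,B(520,262),.016),onz(b,B(431,210),.016),onz(b,B(747,150),.016))
def green(c):
    m=cv2.inRange(cv2.cvtColor(c['color'],cv2.COLOR_RGB2HSV),(50,190,40),(75,255,255));k,l,s,ce=cv2.connectedComponentsWithStats(m)
    for i in range(1,k):
        if s[i,4]>40: print(s[i],ce[i].round(1))
    return 
for c in(a,b,w): green(c);print()
ga,gb=A(53,139),B(697,77)
P('display',*tri([(a,ga),(b,gb)]))
P('thumbtop',*tri([(a,A(284,37)),(b,B(538,130))]),onz(w,(200,240),.095))
P('cup rim c',*tri([(a,A(133,155)),(b,B(658,143))]))
E
```

```text
Traceback (most recent call last):
numpy._core._exceptions._UFuncNoLoopError: ufunc 'multiply' did not contain a loop with signature matching types (dtype('<U3'), dtype('float64')) -> None
```

```bash
python3 - <<'E'
from h import *
a=load('scene0');b=load('side0');w=load('wrist0')
P=lambda *v:print(*[x if isinstance(x,str) else np.round(x,4) for x in v])
P('top',*tri([(a,(297.7,173)),(b,(239.7,248))]));P('foot',*tri([(a,(296.6,210.5)),(b,(244.3,293.5))]))
for c,p in((a,(296.6,210.5)),(b,(244.3,293.5))): P(onz(c,p,.005))
for c,p in((a,(297.7,173)),(b,(239.7,248))): P(onz(c,p,.12))
A=lambda x,y:(70+x/2.3256,235+y/2.3256); B=lambda x,y:(290+(x-400)/3.0303,135+y/3.0303)
P('bed tail corners wrist',onz(w,(175,147),.016),onz(w,(271,172),.016),'edge',onz(w,(213,370),.016))
P('scene corner',onz(a,A(392,112),.016),onz(a,A(325,55),.016),onz(a,A(62,252),.016))
P('side corner',onz(b,B(520,262),.016),onz(b,B(431,210),.016),onz(b,B(747,150),.016))
ga,gb=A(53,139),B(697,77)
P('display',*tri([(a,ga),(b,gb)]),onz(w,(160,398),.08))
P('thumbtop',*tri([(a,A(284,37)),(b,B(538,130))]),onz(w,(200,240),.095))
P('cup rim c',*tri([(a,A(133,155)),(b,B(658,143))]))
P('cam',w['T'])
P('shorttop',*tri([(a,(252.5,200)),(b,(299.5,253))]))
E
```

```text
top [0.5349 0.3356 0.1149] [0.002 0.002]
foot [0.5327 0.3336 0.0017] [0.0043 0.0043]
[0.5391 0.3319 0.005 ]
[0.5268 0.334  0.005 ]
[0.5423 0.3283 0.12  ]
[0.5288 0.3397 0.12  ]
bed tail corners wrist [0.5139 0.0269 0.016 ] [ 6.139e-01 -1.000e-04  1.600e-02] edge [ 0.5351 -0.2639  0.016 ]
scene corner [ 0.6268 -0.0035  0.016 ] [0.5171 0.0216 0.016 ] [ 0.5354 -0.2832  0.016 ]
side corner [0.5081 0.0265 0.016 ] [0.608  0.0016 0.016 ] [ 0.4278 -0.2607  0.016 ]
display [ 0.4839 -0.2457  0.0785] [0.0032 0.0032] [ 0.4862 -0.2476  0.08  ]
thumbtop [ 0.5428 -0.0501  0.0904] [0.0022 0.0022] [ 0.5528 -0.0441  0.095 ]
cup rim c [ 0.4944 -0.1912  0.0295] [0.006 0.006]
cam [[ 1.000e+00  2.000e-04 -1.200e-03  6.250e-01]
 [-2.000e-04 -9.517e-01 -3.069e-01  8.010e-02]
 [-1.300e-03  3.069e-01 -9.517e-01  3.843e-01]
 [ 0.000e+00  0.000e+00  0.000e+00  1.000e+00]]
shorttop [0.4716 0.226  0.0624] [0.0017 0.0017]
```

The points agree to several mm: pillar near (0.535, 0.334) and upright, cup near (0.50, -0.19), caliper y axis about 16° off world y. I'll move the wrist over the caliper for close measurement.

>>> play_rows(
  claw=[0, 0, 0, 0, 0],
  delta_pos=[
    [-35, -27, 0],
    [-70, -54, 0],
    [-105, -80, 0],
    [-105, -80, 0],
    [-105, -80, 0],
  ],
  angular=[
    [0, 0, 0],
    [0, 0, 0],
    [0, 0, 0],
    [0, 0, 0],
    [0, 0, 0],
  ],
)

```text
t: 0.78
ee_pos: [0.5455, -0.1042, 0.2388]
tool_rot: [3.141, -0.001, 1.571]
ft_force: [0.6, 0.6, -0.4]
grip_width: 0.0877
gripper_force: 0.0
```

```bash
python3 - <<'E'
from h import *
c=shot('wrist','wrist1.png')
print(c['T'].round(3),c['K'].round(1))
im=c['color'][:,:,::-1]
cv2.imwrite('pics/w1crop.png',cv2.resize(im[90:390,80:480],(800,600),interpolation=cv2.INTER_CUBIC))
a=load('scene0');b=load('side0')
print(onz(b,(233,326),.005).round(3),onz(a,(328,189),.005).round(3),onz(a,(302,198),.005).round(3),onz(b,(186,343),0.005).round(3))
E
```

```text
[[ 1.    -0.     0.001  0.546]
 [ 0.    -0.952 -0.306 -0.024]
 [ 0.001  0.306 -0.952  0.385]
 [ 0.     0.     0.     1.   ]] [[355.6   0.  281.1]
 [  0.  355.6 206.8]
 [  0.    0.    1. ]]
[0.49  0.413 0.005] [0.541 0.49  0.005] [0.511 0.398 0.005] [0.531 0.491 0.005]
```

View pics/w1crop.png

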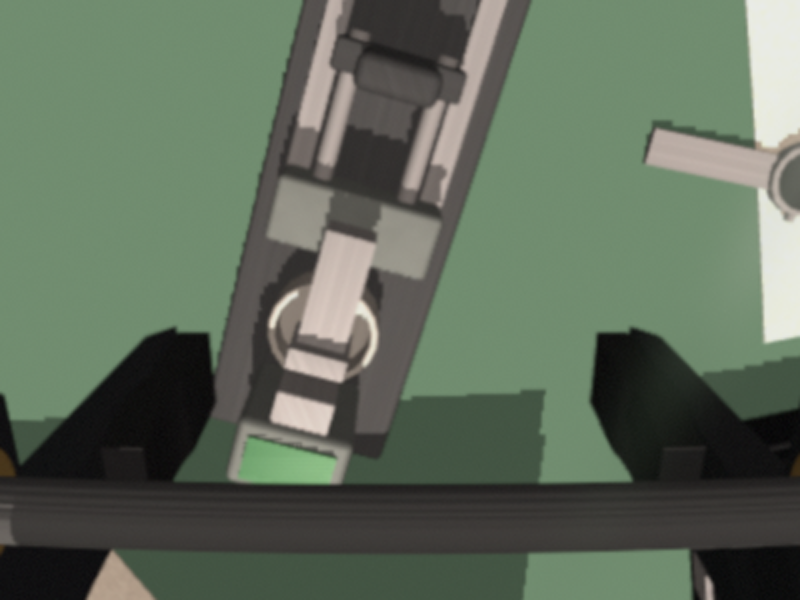

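The cup rim is centred at crop (323,328), i.e. pixel (241.5,254). The thumb post top is around crop (399,79) and the blades meet near crop (325,345), nearly shut.

```bash
python3 - <<'E'
from h import *
c=load('wrist1');f=lambda x,y:(80+x/2,90+y/2)
P=lambda n,x:print(n,np.round(x,4))
P('cup',onz(c,f(323,328),.038)); P('cupL',onz(c,f(267,322),.038));P('cupR',onz(c,f(380,333),.038));P('cupbot',onz(c,f(316,381),.038))
P('thumb',onz(c,f(399,79),.095))
P('thumbL',onz(c,f(357,66),.095));P('thumbR',onz(c,f(442,90),.095))
for p in[(305,0),(217,418),(530,0),(384,457)]: P('bed',onz(c,f(*p),.016))
P('bladeL',onz(c,f(300,337),.076));P('bladeR',onz(c,f(347,347),.076)); P('fixL',onz(c,f(287,348),.076));P('fixR',onz(c,f(348,362),.076))
for p in[(330,230),(375,240)]: P('bar',onz(c,f(*p),.076))
a=load('scene0');b=load('side0');A=lambda x,y:(70+x/2.3256,235+y/2.3256); B=lambda x,y:(290+(x-400)/3.0303,135+y/3.0303)
print('thumb3',tri([(c,f(399,79)),(a,A(284,37)),(b,B(538,130))]))
print('cup3',tri([(c,f(323,328)),(a,A(133,155)),(b,B(655,143))]))
m=cv2.inRange(cv2.cvtColor(c['color'],cv2.COLOR_RGB2HSV),(35,60,40),(85,255,255))
print(m[90,200:380:4])
E
```

```text
cup [ 0.5036 -0.189   0.038 ]
cupL [ 0.4736 -0.1856  0.038 ]
cupR [ 0.5342 -0.1919  0.038 ]
cupbot [ 0.4986 -0.2212  0.038 ]
thumb [ 0.5448 -0.0522  0.095 ]
thumbL [ 0.528 -0.047  0.095]
thumbR [ 0.5621 -0.0565  0.095 ]
bed [ 0.4977 -0.0206  0.016 ]
bed [ 0.4346 -0.2595  0.016 ]
bed [ 0.6099 -0.0204  0.016 ]
bed [ 0.5351 -0.2865  0.016 ]
bladeL [ 0.497  -0.1758  0.076 ]
bladeR [ 0.5195 -0.181   0.076 ]
fixL [ 0.4904 -0.1817  0.076 ]
fixR [ 0.5198 -0.1891  0.076 ]
bar [ 0.5132 -0.1218  0.076 ]
bar [ 0.5337 -0.1266  0.076 ]
thumb3 (array([ 0.54400782, -0.05166218,  0.09048808]), [np.float64(0.00119570028443424), np.float64(0.002419239683072493), np.float64(0.002453482436688706)])
cup3 (array([ 0.49911818, -0.19257453,  0.0299329 ]), [np.float64(0.0035460674386131362), np.float64(0.0038969544210149575), np.float64(0.006489496222837217)])
[0 0 0 0 0 0 0 0 0 0 0 0 0 0 0 0 0 0 0 0 0 0 0 0 0 0 0 0 0 0 0 0 0 0 0 0 0
 0 0 0 0 0 0 0 0]
```

>>> play_rows(
  claw=[0.5, 0.5, 0.5, 0.5, 0.5],
  delta_pos=[
    [20, 0, 10],
    [40, 0, 25],
    [52, -1, 40],
    [52, -1, 55],
    [52, -1, 70],
  ],
  angular=[
    [0, 0, -0.18],
    [0, 0, -0.36],
    [0, 0, -0.54],
    [0, 0, -0.72],
    [0, 0, -0.9],
  ],
)

```text
t: 1.45
ee_pos: [0.5449, -0.0509, 0.1682]
tool_rot: [3.14, -0.0, 2.48]
ft_force: [-0.1, 0.0, -0.9]
grip_width: 0.0442
gripper_force: 0.0
```

>>> play_rows(
  claw=[0.5, 0.5, 0.5, 0.5, 0.5],
  delta_pos=[
    [0, 0, 0],
    [0, 0, 0],
    [0, 0, 0],
    [0, 0, 0],
    [0, 0, 0],
  ],
  angular=[
    [0, 0, -0.18],
    [0, 0, -0.36],
    [0, 0, -0.4],
    [0, 0, -0.4],
    [0, 0, -0.4],
  ],
)

```text
t: 2.08
ee_pos: [0.5442, -0.0526, 0.1688]
tool_rot: [3.142, 0.0, 2.87]
ft_force: [0.6, -0.0, 0.5]
grip_width: 0.044
gripper_force: 0.0
```

```bash
python3 - <<'E'
from h import *
a=shot('scene','scene2.png');b=shot('side','side2.png');w=shot('wrist','wrist2.png')
im=np.vstack([np.hstack([cv2.resize(c['color'][y:y+150,x:x+200,::-1],(400,300)) for c,x,y in((a,60,200),(b,260,90))]),np.hstack([cv2.resize(w['color'][:,:,::-1],(400,300)),np.zeros((300,400,3),np.uint8)])])
cv2.imwrite('pics/c2.png',im);print(T_tool().round(3))
E
```

```text
[[-0.963  0.268  0.     0.544]
 [ 0.268  0.963 -0.    -0.053]
 [-0.    -0.    -1.     0.169]
 [ 0.     0.     0.     1.   ]]
```

View pics/c2.png

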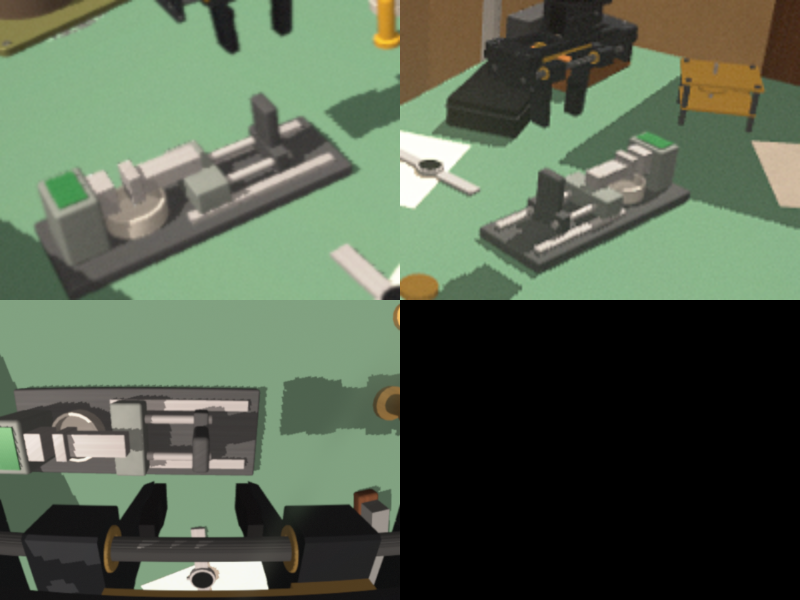

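The wrist inset shows the thumb post (column about 201 of 400) centred between the fingers (columns 165 and 237). I'll lower over the post.

>>> play_rows(
  claw=[0.5, 0.5, 0.5, 0.5, 0.5],
  delta_pos=[
    [0, 0, 30],
    [0, 0, 60],
    [0, 0, 85],
    [0, 0, 100],
    [0, 0, 108],
  ],
  angular=[
    [0, 0, 0],
    [0, 0, 0],
    [0, 0, 0],
    [0, 0, 0],
    [0, 0, 0],
  ],
)

```text
t: 2.85
ee_pos: [0.5441, -0.0529, 0.0603]
tool_rot: [-3.142, -0.0, 2.871]
ft_force: [0.5, -0.1, -0.2]
grip_width: 0.0441
gripper_force: 0.0
```

>>> play_rows(
  claw=[0.5, 0.5, 0.5, 0.5, 0.5],
  delta_pos=[
    [0, 5, 0],
    [0, 10, 0],
    [0, 15, 0],
    [0, 22, 0],
    [0, 30, 0],
  ],
  angular=[
    [0, 0, 0],
    [0, 0, 0],
    [0, 0, 0],
    [0, 0, 0],
    [0, 0, 0],
  ],
)

```text
t: 3.48
ee_pos: [0.5525, -0.024, 0.061]
tool_rot: [-3.141, 0.001, 2.87]
ft_force: [0.2, -0.8, 0.4]
grip_width: 0.0437
gripper_force: 0.6
```

>>> play_rows(
  claw=[0.5, 0.5, 0.5, 0.5, 0.5],
  delta_pos=[
    [0, 8, 0],
    [0, 16, 0],
    [0, 24, 0],
    [0, 31, 0],
    [0, 34, 0],
  ],
  angular=[
    [0, 0, 0],
    [0, 0, 0],
    [0, 0, 0],
    [0, 0, 0],
    [0, 0, 0],
  ],
)

```text
t: 4.1
ee_pos: [0.5612, 0.0095, 0.0607]
tool_rot: [3.141, -0.0, 2.872]
ft_force: [1.0, -1.1, 0.4]
grip_width: 0.0442
gripper_force: 0.5
```

>>> play_rows(
  claw=[0.5, 0.5, 0.5, 0.5, 0.5],
  delta_pos=[
    [0, -6, 0],
    [0, -12, -10],
    [0, -12, -50],
    [0, -12, -90],
    [0, -12, -130],
  ],
  angular=[
    [0, 0, 0],
    [0, 0, 0],
    [0, 0, 0],
    [0, 0, 0],
    [0, 0, 0],
  ],
)

```text
t: 4.72
ee_pos: [0.5574, -0.0037, 0.1925]
tool_rot: [-3.141, -0.0, 2.87]
ft_force: [0.5, 0.2, -0.1]
grip_width: 0.0443
gripper_force: 0.0
```

```bash
python3 - <<'E'
from h import *
w=shot('wrist','wrist3.png');print(w['T'].round(4).tolist())
cv2.imwrite('pics/c3.png',cv2.resize(w['color'][80:260,0:400,::-1],(800,360),interpolation=cv2.INTER_CUBIC))
E
```

```text
[[0.2684, 0.9168, 0.2957, 0.481], [0.9633, -0.2554, -0.0825, 0.0182], [-0.0001, 0.307, -0.9517, 0.3388], [0.0, 0.0, 0.0, 1.0]]
```

View pics/c3.png

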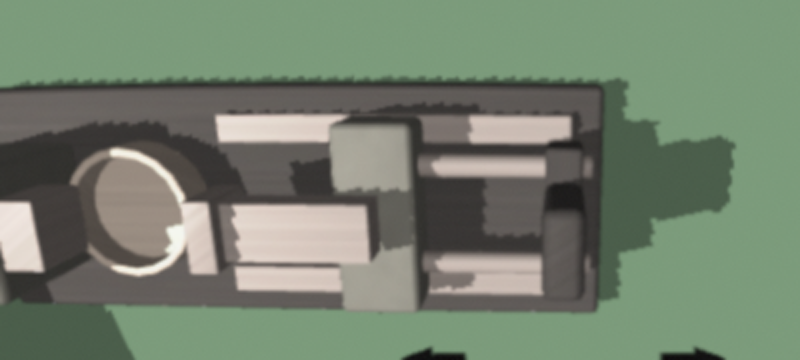

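The jaw is open: the cup is clear at crop (130,212), the moving blade is at crop x 188–215, the fixed blade ends at x≈40, and the post is at (562,250).

```bash
python3 - <<'E'
from h import *
from scipy.optimize import least_squares
w=load('wrist3');g=lambda x,y:(x/2,80+y/2)
pts=np.array([onz(w,g(*p),.038)[:2] for p in[(116,147),(152,158),(175,180),(70,187),(137,276),(108,264),(90,242)]])
r=least_squares(lambda v:np.hypot(*(pts-v[:2]).T)-v[2],[.5,-.19,.03]);print('cup',r.x.round(4),r.fun.round(4))
w1=load('wrist1')
yd=np.array([.267,.9636]);xd=np.array([.9636,-.267])
def rep(n,p,z,c0):
    q=onz(w,g(*p),z)[:2];d=q-c0;print(n,q.round(4),'cal xy',(d@xd).round(4),(d@yd).round(4))
for c0 in(r.x[:2],np.array([.5036,-.189])):
    rep('mvface top',(182,204),.076,c0);rep('mvface b',(190,273),.076,c0);rep('fixface',(33,203),.076,c0);rep('fixface',(42,270),.076,c0)
    rep('post top L',(545,210),.095,c0);rep('post',(583,210),.095,c0);rep('postb',(545,297),.095,c0);rep('postb',(583,297),.095,c0)
    rep('bed tail',(603,87),.016,c0);rep('bed tail',(596,312),.016,c0)
print(tri([(w,g(130,212)),(w1,(241.5,254))]))
E
```

```text
cup [ 0.5032 -0.1908  0.029 ] [ 0.0008 -0.0003 -0.0009  0.0009  0.0015  0.0002 -0.0024]
mvface top [ 0.5032 -0.1421] cal xy -0.013 0.047
mvface b [ 0.5304 -0.151 ] cal xy 0.0156 0.0456
fixface [ 0.485  -0.2036] cal xy -0.0141 -0.0172
fixface [ 0.5118 -0.2137] cal xy 0.0144 -0.0198
post top L [ 0.5395 -0.0045] cal xy -0.0148 0.1893
post [0.5431 0.0085] cal xy -0.0147 0.2027
postb [ 0.5712 -0.0135] cal xy 0.0182 0.189
postb [ 5.75e-01 -1.00e-04] cal xy 0.0182 0.203
bed tail [0.5111 0.0287] cal xy -0.051 0.2136
bed tail [ 0.6147 -0.0019] cal xy 0.057 0.2119
mvface top [ 0.5032 -0.1421] cal xy -0.0129 0.0451
mvface b [ 0.5304 -0.151 ] cal xy 0.0157 0.0438
fixface [ 0.485  -0.2036] cal xy -0.014 -0.019
fixface [ 0.5118 -0.2137] cal xy 0.0145 -0.0216
post top L [ 0.5395 -0.0045] cal xy -0.0146 0.1874
post [0.5431 0.0085] cal xy -0.0146 0.2009
postb [ 0.5712 -0.0135] cal xy 0.0183 0.1871
postb [ 5.75e-01 -1.00e-04] cal xy 0.0183 0.2011
bed tail [0.5111 0.0287] cal xy -0.0509 0.2117
bed tail [ 0.6147 -0.0019] cal xy 0.0571 0.21
(array([ 0.50334132, -0.18851351,  0.04032538]), [np.float64(0.0007898290382487895), np.float64(0.0007898290382487947)])
```

>>> play_rows(
  claw=[0.3, 0, 0, 0, 0],
  delta_pos=[
    [18, 51, -10],
    [36, 102, -20],
    [54, 153, -30],
    [72, 204, -40],
    [90, 255, -46],
  ],
  angular=[
    [0, 0, 0.18],
    [0, 0, 0.36],
    [0, 0, 0.54],
    [0, 0, 0.72],
    [0, 0, 0.9],
  ],
)

```text
t: 5.4
ee_pos: [0.5393, 0.2679, 0.2377]
tool_rot: [3.141, -0.0, 1.964]
ft_force: [1.3, -0.3, 0.2]
grip_width: 0.0881
gripper_force: 0.0
```

>>> play_rows(
  claw=[0, 0, 0, 0, 0],
  delta_pos=[
    [40, 13, 0],
    [64, 22, 0],
    [64, 22, 0],
    [64, 22, 0],
    [64, 22, 0],
  ],
  angular=[
    [0, 0, 0.18],
    [0, 0, 0.36],
    [0, 0, 0.4],
    [0, 0, 0.4],
    [0, 0, 0.4],
  ],
)

```text
t: 6.02
ee_pos: [0.5355, 0.332, 0.2368]
tool_rot: [-3.142, 0.001, 1.57]
ft_force: [0.1, 0.4, 0.3]
grip_width: 0.0883
gripper_force: 0.0
```

```bash
python3 - <<'E'
from h import *
w=shot('wrist','wrist4.png');s=shot('scene','scene4.png');print(T_tool().round(4).tolist())
a=load('scene0');b=load('side0')
m=cv2.inRange(cv2.cvtColor(w['color'],cv2.COLOR_RGB2HSV),(12,120,60),(28,255,255))
k,l,st,ce=cv2.connectedComponentsWithStats(m)
for i in range(1,k):
    if st[i,4]>150: print(st[i],ce[i].round(1))
cv2.imwrite('pics/c4.png',w['color'][:,:,::-1])
E
```

```text
[[0.0012, 1.0, -0.0, 0.5353], [1.0, -0.0012, -0.0006, 0.3328], [-0.0006, -0.0, -1.0, 0.2368], [0.0, 0.0, 0.0, 1.0]]
[ 263  150   33   57 1431] [279.5 177.4]
[ 207  243   34   51 1166] [222.3 266.5]
[ 293  266   41   58 1835] [312.4 295.1]
[  50  315   36   63 1018] [ 63.2 346.3]
[493 318  20  59 381] [505.9 349.8]
[ 249  386  311   30 2966] [418.8 405. ]
```

View pics/c4.png

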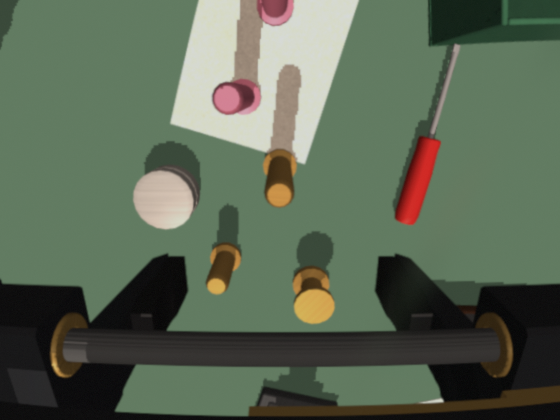

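The wrist view shows the tall pillar's top disc at (279,194), with its foot at (280,165). The short pillar is at (217,285), the spool at (314,305), the tins at (165,198) and the pink lookalikes at (228,98) and (276,5).

```bash
python3 - <<'E'
from h import *
a=load('scene0');b=load('side0');w=load('wrist4')
p=(279.3,194)
print(onz(w,p,.12).round(4));print(tri([(w,p),(a,(297.7,173)),(b,(239.7,248))]))
print(tri([(w,p),(b,(239.7,248))]))
print('foot',onz(w,(279.8,165.5),.008).round(4))
hs=cv2.cvtColor(w['color'],cv2.COLOR_RGB2HSV)
for r in range(176,210,3):
    print(r,[int(x) for x in hs[r,278]],np.where(cv2.inRange(hs[r:r+1,255:305],(12,120,60),(28,255,255))[0])[0][[0,-1]]+255 if r<206 else '')
E
```

```text
[0.5345 0.3375 0.12  ]
(array([0.53464319, 0.33590443, 0.11488057]), [np.float64(0.0002315121172125255), np.float64(0.0020040305224352495), np.float64(0.001975349512390571)])
(array([0.53387063, 0.33520705, 0.11458742]), [np.float64(0.0009708836420487172), np.float64(0.0009708836420487815)])
foot [0.5346 0.3374 0.008 ]
176 [16, 165, 68] [271 291]
179 [18, 170, 72] [267 291]
182 [17, 169, 92] [269 291]
185 [17, 163, 195] [266 292]
188 [17, 163, 199] [266 292]
191 [17, 163, 203] [265 293]
194 [17, 163, 203] [265 292]
197 [17, 163, 200] [266 292]
200 [17, 163, 203] [267 290]
203 [17, 164, 199] [270 288]
206 [18, 154, 157] 
209 [59, 54, 122]
```

>>> play_rows(
  claw=[0, 0, 0, 0, 0],
  delta_pos=[
    [4, -1, 30],
    [4, -1, 70],
    [4, -1, 110],
    [4, -1, 140],
    [4, -1, 154],
  ],
  angular=[
    [0, 0, 0],
    [0, 0, 0],
    [0, 0, 0],
    [0, 0, 0],
    [0, 0, 0],
  ],
)

```text
t: 6.75
ee_pos: [0.5333, 0.3372, 0.0811]
tool_rot: [-3.14, 0.002, 1.571]
ft_force: [0.3, 0.0, 0.7]
grip_width: 0.0883
gripper_force: 0.0
```

>>> play_rows(
  claw=[0.4, 0.6, 0.7, 0.85, 0.85],
  delta_pos=[
    [0, 0, 0],
    [0, 0, 0],
    [0, 0, 0],
    [0, 0, 0],
    [0, 0, 0],
  ],
  angular=[
    [0, 0, 0],
    [0, 0, 0],
    [0, 0, 0],
    [0, 0, 0],
    [0, 0, 0],
  ],
  force=25,
)

```text
t: 7.38
ee_pos: [0.5339, 0.3386, 0.0831]
tool_rot: [3.141, -0.0, 1.571]
ft_force: [0.4, -0.5, -0.6]
grip_width: 0.0402
gripper_force: 0.0
```

>>> play_rows(
  claw=[0.85, 0.85, 0.85, 0.85, 0.85],
  delta_pos=[
    [0, 0, 0],
    [0, 0, 0],
    [0, 0, 0],
    [0, 0, 0],
    [0, 0, 0],
  ],
  angular=[
    [0, 0, 0],
    [0, 0, 0],
    [0, 0, 0],
    [0, 0, 0],
    [0, 0, 0],
  ],
)

```text
t: 8.0
ee_pos: [0.5338, 0.3384, 0.0828]
tool_rot: [3.141, -0.0, 1.571]
ft_force: [-0.1, 0.1, 1.5]
grip_width: 0.0232
gripper_force: 25.0
```

>>> play_rows(
  claw=[0.85, 0.85, 0.85, 0.85, 0.85],
  delta_pos=[
    [0, 0, -5],
    [0, 0, -25],
    [0, 0, -50],
    [0, 0, -80],
    [0, 0, -110],
  ],
  angular=[
    [0, 0, 0],
    [0, 0, 0],
    [0, 0, 0],
    [0, 0, 0],
    [0, 0, 0],
  ],
)

```text
t: 8.62
ee_pos: [0.5338, 0.3384, 0.195]
tool_rot: [3.141, -0.001, 1.571]
ft_force: [0.5, 0.5, -2.2]
grip_width: 0.0232
gripper_force: 25.0
```

>>> play_rows(
  claw=[0.85, 0.85, 0.85, 0.85, 0.85],
  delta_pos=[
    [-40, -5, -5],
    [-100, -10, -10],
    [-160, -15, -10],
    [-220, -20, -10],
    [-280, -25, -10],
  ],
  angular=[
    [0, 0, 0],
    [0, 0, 0],
    [0, 0, 0],
    [0, 0, 0],
    [0, 0, 0],
  ],
)

```text
t: 9.25
ee_pos: [0.5089, 0.0566, 0.2042]
tool_rot: [3.139, 0.0, 1.571]
ft_force: [1.1, -0.3, -2.2]
grip_width: 0.0232
gripper_force: 25.0
```

>>> play_rows(
  claw=[0.85, 0.85, 0.85, 0.85, 0.85],
  delta_pos=[
    [-60, -4, 0],
    [-120, -4, 0],
    [-180, -4, 0],
    [-225, -4, 0],
    [-244, -4, 0],
  ],
  angular=[
    [0, 0, 0],
    [0, 0, 0],
    [0, 0, 0],
    [0, 0, 0],
    [0, 0, 0],
  ],
)

```text
t: 9.88
ee_pos: [0.5044, -0.1893, 0.2038]
tool_rot: [3.14, 0.002, 1.566]
ft_force: [0.4, 0.4, -2.1]
grip_width: 0.0234
gripper_force: 25.0
```

>>> play_rows(
  claw=[0.85, 0.85, 0.85, 0.85, 0.85],
  delta_pos=[
    [0, 0, 0],
    [0, 0, 0],
    [0, 0, 0],
    [0, 0, 0],
    [0, 0, 0],
  ],
  angular=[
    [0, 0, 0],
    [0, 0, 0],
    [0, 0, 0],
    [0, 0, 0],
    [0, 0, 0],
  ],
)

```text
t: 10.5
ee_pos: [0.5049, -0.185, 0.2027]
tool_rot: [3.142, -0.0, 1.572]
ft_force: [0.3, 0.2, -2.2]
grip_width: 0.0228
gripper_force: 25.0
```

```bash
python3 - <<'E'
from h import *
a=shot('scene','scene5.png');b=shot('side','side5.png');w=shot('wrist','wrist5.png')
print(T_tool().round(4).tolist())
im=np.vstack([np.hstack([cv2.resize(c['color'][y:y+120,x:x+160,::-1],(400,300),interpolation=cv2.INTER_CUBIC) for c,x,y in((a,60,210),(b,280,90))]),np.hstack([cv2.resize(w['color'][180:330,180:380,::-1],(400,300),interpolation=cv2.INTER_CUBIC),cv2.resize(w['color'][:,:,::-1],(400,300))])])
cv2.imwrite('pics/c5.png',im)
E
```

```text
[[-0.0002, 1.0, -0.0, 0.5048], [1.0, 0.0002, 0.0, -0.1855], [0.0, -0.0, -1.0, 0.2027], [0.0, 0.0, 0.0, 1.0]]
```

View pics/c5.png

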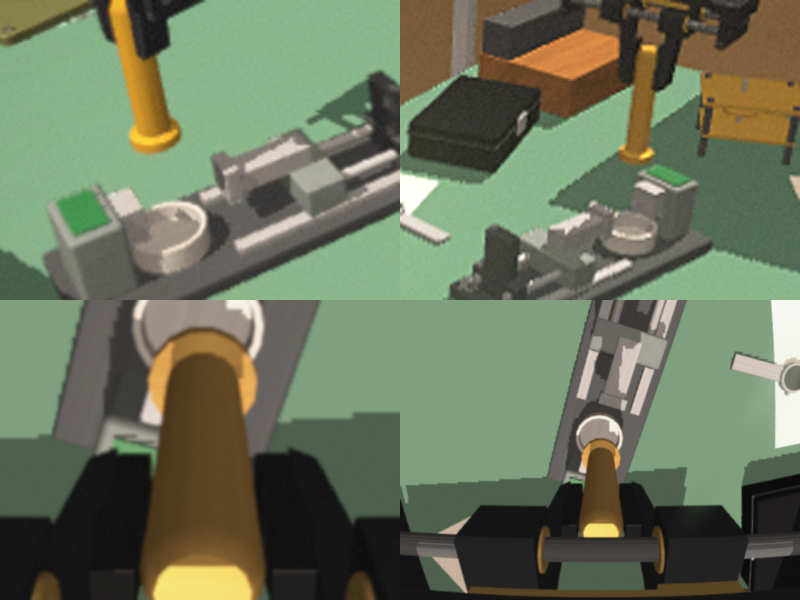

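The pillar is held upright. Scene inset: foot at (155,137), cup rim at (170,228). Side inset: foot at (637,155), cup rim at (628,231). Next I'll triangulate the foot relative to the cup.

```bash
python3 - <<'E'
from h import *
a=load('scene5');b=load('side5');w=load('wrist5')
hsv=lambda c:cv2.cvtColor(c['color'],cv2.COLOR_RGB2HSV)
def foot(c,box):
    x,y,W,H=box;m=cv2.inRange(hsv(c)[y:y+H,x:x+W],(12,120,60),(28,255,255))
    k,l,st,ce=cv2.connectedComponentsWithStats(m);i=1+np.argmax(st[1:,4]);print(st[i])
    ys,xs=np.where(l==i);R_=[(r+y,xs[ys==r].min()+x,xs[ys==r].max()+x) for r in np.unique(ys)];print([tuple(map(int,t)) for t in R_[-9:]])
foot(a,(60,210,160,75));foot(b,(360,100,40,60))
fa,fb=(60+155/2.5,210+136/2.5),(280+236.5/2.5,90+155/2.5)
print('foot mid',tri([(a,fa),(b,fb)]),onz(a,fa,.1235).round(4),onz(b,fb,.1235).round(4))
ca,cb=(60+169/2.5,210+226/2.5),(280+228/2.5,90+229/2.5)
print('cup rim',tri([(a,ca),(b,cb)]),onz(a,ca,.038).round(4),onz(b,cb,.038).round(4))
for X in([.504,-.191,.038],[.5032,-.1908,.038]): print('proj cup',[((proj(c,X)-np.array(o))*2.5).round(1) for c,o in((a,(60,210)),(b,(280,90)))])
for X in([.505,-.187,.1235],): print('proj foot',[((proj(c,X)-np.array(o))*2.5).round(1) for c,o in((a,(60,210)),(b,(280,90)))],((proj(w,X)-[180,180])*2).round(1))
E
```

```text
[ 43   0  29  62 770]
[(263, 112, 131), (264, 112, 131), (265, 112, 131), (266, 112, 130), (267, 113, 129), (268, 113, 128), (269, 114, 126), (270, 115, 124), (271, 119, 120)]
[  8   0  18  56 501]
[(147, 371, 378), (148, 369, 378), (149, 368, 380), (150, 368, 381), (151, 368, 381), (152, 368, 380), (153, 368, 380), (154, 369, 379), (155, 372, 377)]
foot mid (array([ 0.50305629, -0.18634944,  0.12084146]), [np.float64(0.0027987531941232506), np.float64(0.0027987531941232407)]) [ 0.5101 -0.1878  0.1235] [ 0.5001 -0.1852  0.1235]
cup rim (array([ 0.5008233 , -0.18897871,  0.03240439]), [np.float64(0.001328252430858029), np.float64(0.001328252430857887)]) [ 0.5084 -0.1919  0.038 ] [ 0.4965 -0.1809  0.038 ]
proj cup [array([166.5, 223. ]), array([225.6, 223.5])]
proj cup [array([166.1, 222.5]), array([226.2, 223.7])]
proj foot [array([151.6, 133. ]), array([233. , 153.2])] [201.6  79.3]
```

The foot-to-cup offset agrees with the plan to about 1 mm (the scene and side biases are common to both). I'll lower in stages.

>>> play_rows(
  claw=[0.85, 0.85, 0.85, 0.85, 0.85],
  delta_pos=[
    [0, 0, 12],
    [0, 0, 25],
    [0, 0, 38],
    [0, 0, 50],
    [0, 0, 60],
  ],
  angular=[
    [0, 0, 0],
    [0, 0, 0],
    [0, 0, 0],
    [0, 0, 0],
    [0, 0, 0],
  ],
)

```text
t: 11.28
ee_pos: [0.5046, -0.1855, 0.1417]
tool_rot: [-3.141, -0.0, 1.571]
ft_force: [-0.1, 0.3, -2.6]
grip_width: 0.0234
gripper_force: 25.0
```

>>> play_rows(
  claw=[0.85, 0.85, 0.85, 0.85, 0.85],
  delta_pos=[
    [0, 0, 6],
    [0, 0, 12],
    [0, 0, 18],
    [0, 0, 24],
    [0, 0, 30],
  ],
  angular=[
    [0, 0, 0],
    [0, 0, 0],
    [0, 0, 0],
    [0, 0, 0],
    [0, 0, 0],
  ],
)

```text
t: 11.9
ee_pos: [0.5049, -0.1856, 0.1124]
tool_rot: [3.141, 0.0, 1.571]
ft_force: [-0.0, 0.4, -2.5]
grip_width: 0.0235
gripper_force: 25.0
```

No contact so far (foot near 0.030, inside the rim). Now the last 8 mm.

>>> play_rows(
  claw=[0.85, 0.85, 0.85, 0.85, 0.85],
  delta_pos=[
    [0, 0, 2],
    [0, 0, 4],
    [0, 0, 5],
    [0, 0, 6],
    [0, 0, 7],
  ],
  angular=[
    [0, 0, 0],
    [0, 0, 0],
    [0, 0, 0],
    [0, 0, 0],
    [0, 0, 0],
  ],
)

```text
t: 12.52
ee_pos: [0.5049, -0.1856, 0.1058]
tool_rot: [3.141, 0.0, 1.571]
ft_force: [1.3, 0.2, -2.6]
grip_width: 0.0229
gripper_force: 25.0
```

>>> play_rows(
  claw=[0.85, 0.85, 0.85, 0.85, 0.85],
  delta_pos=[
    [0, 0, 0.5],
    [0, 0, 1],
    [0, 0, 1.3],
    [0, 0, 1.6],
    [0, 0, 1.6],
  ],
  angular=[
    [0, 0, 0],
    [0, 0, 0],
    [0, 0, 0],
    [0, 0, 0],
    [0, 0, 0],
  ],
)

```text
t: 13.15
ee_pos: [0.5049, -0.1856, 0.1047]
tool_rot: [3.141, 0.0, 1.571]
ft_force: [-1.6, 1.0, 5.5]
grip_width: 0.0232
gripper_force: 25.0
```

Contact came at the expected height (0.1047), so the foot is on the floor. Releasing.

>>> play_rows(
  claw=[0.7, 0.6, 0.5, 0.4, 0.3],
  delta_pos=[
    [0, 0, -0.5],
    [0, 0, -0.5],
    [0, 0, -0.5],
    [0, 0, -0.5],
    [0, 0, -0.5],
  ],
  angular=[
    [0, 0, 0],
    [0, 0, 0],
    [0, 0, 0],
    [0, 0, 0],
    [0, 0, 0],
  ],
)

```text
t: 13.78
ee_pos: [0.5048, -0.1856, 0.1046]
tool_rot: [3.142, -0.0, 1.571]
ft_force: [0.7, -0.1, -0.3]
grip_width: 0.0604
gripper_force: 0.0
```

>>> play_rows(
  claw=[0.3, 0.3, 0.3, 0.3, 0.3],
  delta_pos=[
    [0, 0, 0],
    [0, 0, -15],
    [0, 0, -45],
    [0, 0, -80],
    [0, 0, -110],
  ],
  angular=[
    [0, 0, 0],
    [0, 0, 0],
    [0, 0, 0],
    [0, 0, 0],
    [0, 0, 0],
  ],
)

```text
t: 14.4
ee_pos: [0.5049, -0.1856, 0.2169]
tool_rot: [3.14, 0.0, 1.571]
ft_force: [1.0, -1.0, -0.6]
grip_width: 0.0615
gripper_force: 0.0
```

>>> play_rows(
  claw=[0.4, 0.5, 0.6, 0.6, 0.6],
  delta_pos=[
    [40, 12, 0],
    [85, 25, 0],
    [130, 38, 0],
    [165, 48, 0],
    [182, 53, 0],
  ],
  angular=[
    [0, 0, -0.18],
    [0, 0, -0.36],
    [0, 0, -0.54],
    [0, 0, -0.72],
    [0, 0, -0.9],
  ],
)

```text
t: 15.02
ee_pos: [0.5583, -0.0007, 0.216]
tool_rot: [3.14, 0.001, 2.48]
ft_force: [-0.9, -0.4, -1.3]
grip_width: 0.0353
gripper_force: 0.0
```

>>> play_rows(
  claw=[0.6, 0.6, 0.6, 0.6, 0.6],
  delta_pos=[
    [0, 0, 20],
    [0, 0, 40],
    [0, 0, 60],
    [0, 0, 60],
    [0, 0, 60],
  ],
  angular=[
    [0, 0, -0.18],
    [0, 0, -0.36],
    [0, 0, -0.4],
    [0, 0, -0.4],
    [0, 0, -0.4],
  ],
)

```text
t: 15.65
ee_pos: [0.5583, -0.0036, 0.1558]
tool_rot: [3.141, 0.002, 2.87]
ft_force: [-0.6, -0.3, 0.6]
grip_width: 0.0354
gripper_force: 0.0
```

```bash
python3 - <<'E'
from h import *
w=shot('wrist','wrist6.png');T=T_tool();print(T.round(4).tolist())
a=shot('scene','scene6.png');b=shot('side','side6.png')
im=np.vstack([np.hstack([cv2.resize(c['color'][y:y+150,x:x+200,::-1],(400,300)) for c,x,y in((a,60,200),(b,260,90))]),np.hstack([cv2.resize(w['color'][60:285,100:400,::-1],(400,300)),cv2.resize(w['color'][:,:,::-1],(400,300))])])
cv2.imwrite('pics/c6.png',im)
E
```

```text
[[-0.9634, 0.2682, 0.0021, 0.5585], [0.2682, 0.9634, -0.0001, -0.0035], [-0.002, 0.0005, -1.0, 0.1559], [0.0, 0.0, 0.0, 1.0]]
```

View pics/c6.png

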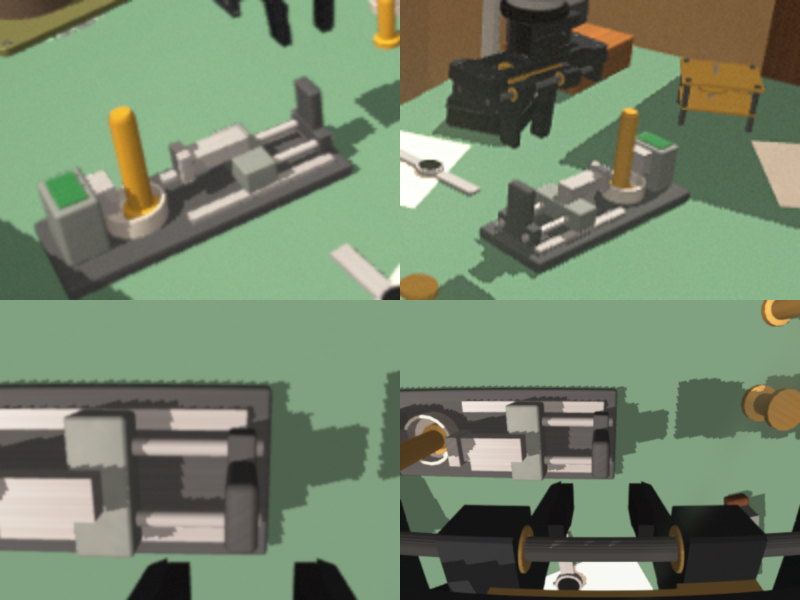

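The pillar stands upright in the cup with the jaw open, and the post (column 241) is midway between the fingers (190 and 293). Lowering.

>>> play_rows(
  claw=[0.6, 0.6, 0.6, 0.6, 0.6],
  delta_pos=[
    [0, 0, 25],
    [0, 0, 50],
    [0, 0, 75],
    [0, 0, 90],
    [0, 0, 96],
  ],
  angular=[
    [0, 0, 0],
    [0, 0, 0],
    [0, 0, 0],
    [0, 0, 0],
    [0, 0, 0],
  ],
)

```text
t: 16.42
ee_pos: [0.5578, -0.0035, 0.0583]
tool_rot: [-3.141, -0.0, 2.871]
ft_force: [-0.5, 0.5, -0.4]
grip_width: 0.0352
gripper_force: 0.0
```

>>> play_rows(
  claw=[0.6, 0.6, 0.6, 0.6, 0.6],
  delta_pos=[
    [0, -4, 0],
    [0, -8, 0],
    [0, -12, 0],
    [0, -16, 0],
    [0, -20, 0],
  ],
  angular=[
    [0, 0, 0],
    [0, 0, 0],
    [0, 0, 0],
    [0, 0, 0],
    [0, 0, 0],
  ],
)

```text
t: 17.05
ee_pos: [0.5527, -0.0229, 0.0589]
tool_rot: [3.141, 0.001, 2.871]
ft_force: [0.7, 0.7, -0.2]
grip_width: 0.035
gripper_force: 0.6
```

>>> play_rows(
  claw=[0.6, 0.6, 0.6, 0.6, 0.6],
  delta_pos=[
    [0, -3, 0],
    [0, -6, 0],
    [0, -9, 0],
    [0, -12, 0],
    [0, -15, 0],
  ],
  angular=[
    [0, 0, 0],
    [0, 0, 0],
    [0, 0, 0],
    [0, 0, 0],
    [0, 0, 0],
  ],
)

```text
t: 17.68
ee_pos: [0.5483, -0.0375, 0.0586]
tool_rot: [3.142, -0.0, 2.871]
ft_force: [0.8, 0.6, 1.2]
grip_width: 0.0349
gripper_force: 0.5
```

>>> play_rows(
  claw=[0.6, 0.6, 0.6, 0.6, 0.6],
  delta_pos=[
    [0, -1, 0],
    [0, -2, 0],
    [0, -3, 0],
    [0, -4, 0],
    [0, -5, 0],
  ],
  angular=[
    [0, 0, 0],
    [0, 0, 0],
    [0, 0, 0],
    [0, 0, 0],
    [0, 0, 0],
  ],
)

```text
t: 18.3
ee_pos: [0.5473, -0.0413, 0.0586]
tool_rot: [3.14, 0.0, 2.871]
ft_force: [1.2, 3.7, -1.3]
grip_width: 0.0351
gripper_force: 1.6
```

>>> play_rows(
  claw=[0.6, 0.6, 0.6, 0.6, 0.6],
  delta_pos=[
    [0, -1, 0],
    [0, -2, 0],
    [0, -3, 0],
    [0, -4, 0],
    [0, -4, 0],
  ],
  angular=[
    [0, 0, 0],
    [0, 0, 0],
    [0, 0, 0],
    [0, 0, 0],
    [0, 0, 0],
  ],
)

```text
t: 18.92
ee_pos: [0.5458, -0.0463, 0.0586]
tool_rot: [-3.141, -0.0, 2.871]
ft_force: [-0.2, 1.8, -0.1]
grip_width: 0.0353
gripper_force: 0.9
```

>>> play_rows(
  claw=[0.6, 0.6, 0.6, 0.6, 0.6],
  delta_pos=[
    [0, -0.8, 0],
    [0, -1.6, 0],
    [0, -2.4, 0],
    [0, -3, 0],
    [0, -3, 0],
  ],
  angular=[
    [0, 0, 0],
    [0, 0, 0],
    [0, 0, 0],
    [0, 0, 0],
    [0, 0, 0],
  ],
)

```text
t: 19.55
ee_pos: [0.5451, -0.049, 0.0586]
tool_rot: [-3.141, -0.0, 2.871]
ft_force: [-0.2, 2.6, 0.4]
grip_width: 0.0353
gripper_force: 1.0
```

>>> play_rows(
  claw=[0.6, 0.6, 0.6, 0.6, 0.6],
  delta_pos=[
    [0, -0.5, 0],
    [0, -1, 0],
    [0, -1.5, 0],
    [0, -2, 0],
    [0, -2, 0],
  ],
  angular=[
    [0, 0, 0],
    [0, 0, 0],
    [0, 0, 0],
    [0, 0, 0],
    [0, 0, 0],
  ],
)

```text
t: 20.18
ee_pos: [0.5445, -0.0509, 0.0586]
tool_rot: [-3.141, -0.0, 2.871]
ft_force: [-1.2, 3.0, 0.7]
grip_width: 0.0354
gripper_force: 1.1
```

>>> play_rows(
  claw=[0.6, 0.6, 0.6, 0.6, 0.6],
  delta_pos=[
    [0, -0.5, 0],
    [0, -1, 0],
    [0, -1.5, 0],
    [0, -2, 0],
    [0, -2, 0],
  ],
  angular=[
    [0, 0, 0],
    [0, 0, 0],
    [0, 0, 0],
    [0, 0, 0],
    [0, 0, 0],
  ],
)

```text
t: 20.8
ee_pos: [0.5441, -0.0524, 0.0586]
tool_rot: [3.141, -0.0, 2.871]
ft_force: [-1.2, 4.1, 0.0]
grip_width: 0.0351
gripper_force: 1.8
```

>>> play_rows(
  claw=[0.6, 0.6, 0.6, 0.6, 0.6],
  delta_pos=[
    [0, -0.5, 0],
    [0, -1, 0],
    [0, -1.5, 0],
    [0, -2, 0],
    [0, -2, 0],
  ],
  angular=[
    [0, 0, 0],
    [0, 0, 0],
    [0, 0, 0],
    [0, 0, 0],
    [0, 0, 0],
  ],
)

```text
t: 21.42
ee_pos: [0.5437, -0.054, 0.0586]
tool_rot: [3.141, 0.0, 2.871]
ft_force: [-0.1, 4.7, 0.7]
grip_width: 0.0354
gripper_force: 2.4
```

>>> play_rows(
  claw=[0.6, 0.6, 0.6, 0.6, 0.6],
  delta_pos=[
    [0, -0.8, 0],
    [0, -1.6, 0],
    [0, -2.4, 0],
    [0, -3, 0],
    [0, -3, 0],
  ],
  angular=[
    [0, 0, 0],
    [0, 0, 0],
    [0, 0, 0],
    [0, 0, 0],
    [0, 0, 0],
  ],
)

```text
t: 22.05
ee_pos: [0.5431, -0.056, 0.0586]
tool_rot: [3.139, 0.0, 2.872]
ft_force: [-0.5, 6.9, -1.3]
grip_width: 0.0351
gripper_force: 3.2
```

>>> play_rows(
  claw=[0.6, 0.6, 0.6, 0.6, 0.6],
  delta_pos=[
    [0, -0.6, 0],
    [0, -0.6, 0],
    [0, -0.6, 0],
    [0, -0.6, 0],
    [0, -0.6, 0],
  ],
  angular=[
    [0, 0, 0],
    [0, 0, 0],
    [0, 0, 0],
    [0, 0, 0],
    [0, 0, 0],
  ],
)

```text
t: 22.68
ee_pos: [0.543, -0.0563, 0.0586]
tool_rot: [3.139, 0.0, 2.872]
ft_force: [-0.5, 6.5, -1.9]
grip_width: 0.0354
gripper_force: 3.4
```

>>> play_rows(
  claw=[0.6, 0.6, 0.6, 0.6, 0.6],
  delta_pos=[
    [0, 2, 0],
    [0, 4, 0],
    [0, 7, 0],
    [0, 12, 0],
    [0, 16, 0],
  ],
  angular=[
    [0, 0, 0],
    [0, 0, 0],
    [0, 0, 0],
    [0, 0, 0],
    [0, 0, 0],
  ],
)

```text
t: 23.3
ee_pos: [0.5474, -0.0439, 0.0587]
tool_rot: [-3.14, 0.001, 2.869]
ft_force: [-0.1, 1.3, 0.6]
grip_width: 0.0354
gripper_force: 0.0
```

>>> play_rows(
  claw=[0.6, 0.6, 0.6, 0.6, 0.6],
  delta_pos=[
    [0, 0, 0],
    [0, 0, -15],
    [0, 0, -40],
    [0, 0, -80],
    [0, 0, -120],
  ],
  angular=[
    [0, 0, 0],
    [0, 0, 0],
    [0, 0, 0],
    [0, 0, 0],
    [0, 0, 0],
  ],
)

```text
t: 23.92
ee_pos: [0.5466, -0.0431, 0.1807]
tool_rot: [-3.141, 0.0, 2.871]
ft_force: [0.6, -1.0, -0.2]
grip_width: 0.0352
gripper_force: 0.0
```

```bash
python3 - <<'E'
from h import *
a=shot('scene','scene7.png');b=shot('side','side7.png');w=shot('wrist','wrist7.png')
def pil(c,box):
    x,y,W,H=box;m=cv2.inRange(cv2.cvtColor(c['color'],cv2.COLOR_RGB2HSV)[y:y+H,x:x+W],(12,120,60),(28,255,255))
    k,l,st,ce=cv2.connectedComponentsWithStats(m);i=1+np.argmax(st[1:,4]);ys,xs=np.where(l==i)
    f=np.polyfit(ys,xs,1);print(st[i][:5],ce[i]+[x,y],'slope',f[0].round(3));t=ys.min()+3;q=xs[ys==t];return (q.mean()+x,t+y),(np.polyval(f,ys.max()-4)+x,ys.max()-4+y)
ta,fa=pil(a,(90,230,70,100));tb,fb=pil(b,(350,130,50,80))
print(ta,tb);print('top',tri([(a,ta),(b,tb)]))
X=np.array([.504,-.191]);yd=np.array([.267,.9636]);p=X-.005*yd
print('expected top px',proj(a,[*p,.142]),proj(b,[*p,.142]))
# post centre in wrist: dark block columns
for gap in(.024,.030):
    q=X+(.133+gap)*yd;print(gap,'post px',proj(a,[*q,.095]),proj(w,[*q,.095]))
g=cv2.cvtColor(w['color'],cv2.COLOR_RGB2GRAY)
r=int(proj(w,[*(X+.157*yd),.095])[1]);c0=int(proj(w,[*(X+.157*yd),.095])[0]);print(r,c0,g[r,c0-40:c0+40:2])
s=sensors.read_state();print(s['ee_pos'],s['ft_force'])
E
```

```text
[ 18  25  27  55 706] [119.88243626 282.45750708] slope 0.254
[ 17  13  15  41 265] [375.44528302 160.34716981] slope -0.097
(np.float64(114.5), np.int64(258)) (np.float64(377.0), np.int64(146))
top (array([ 0.49960262, -0.19400543,  0.13739551]), [np.float64(0.0005075514915982251), np.float64(0.0005075514915982612)])
expected top px [113.93214709 256.91951138] [376.25756373 143.96324191]
0.024 post px [195.62952012 246.96808377] [282.48315758 205.24692746]
0.03 post px [198.21339709 245.95323186] [291.14693966 205.22901994]
205 282 [121 119 119 118 117 116 116 115 114 114 113 112 112 100  85  94  97  99
  99  98  95  93  89  72  58  70  68  62  60  60  60  61  60  60  61  61
  72  96  98  99]
[ 0.54827422 -0.04292323  0.18139236] [ 0.57452664  1.04288126 -0.73913708]
```

The pillar's top triangulates to where it should be with the jaw shut (within about 2–4 mm). The post's position corresponds to a gap of about 21–24 mm, within camera error of the 24 mm shaft, and the fingers are clear. Handing in.

```bash
python3 -c "
from rig import robot
print(robot.job_done())"
```

```text
the job is handed in; nothing more can be done
None
```

I handed the job in at about 24 s on the robot clock: the tall pillar stands upright in the cup with the jaws shut on it, after about 0.6 s at roughly 6.8 N on the thumb post, and the arm is backed clear; no verdict came back, and the final jaw gap was read only from the camera (21–24 mm).

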